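Key a backing pad onto an upturned sander and lock it

ROBOT

A 6-joint arm with a two-finger parallel gripper is mounted at the origin on a cart in front of the work surface, level with it; the furniture and walls round the work are solid. World frame = base frame: x ahead of the robot, y to its left, z up, the work surface at z = 0. Lengths are in m, angles in rad, forces in N, time in s.
With the tool pointing down it reaches from about 0.25 to 0.775 m from the base axis. Payload 4 kg.
Tool frame: the origin (TCP) lies at the very end of the fingers, on their centre line; the grasp point (between the pads) lies 19 mm behind it; z points along the fingers, y is the line along which they close (so a half turn about z gives the same grasp; the last joint's range is limited). The gripper opens to 94 mm and grips with 3 to 60 N. Pads are 16 mm wide; open, the fingers measure 119 mm over their backs; the gripper's body (75 mm by 177 mm) begins 78 mm behind the grasp point.
Start: joints at [-1.273, 0.087, 1.371, -0, 1.684, -0.103], TCP at [0.215, -0.506, 0.206] pointing down, gripper open.
Joint ranges: [-3.1, 3.1], [-0.76, 2.03], [0.27, 2.55], [-1.08, 4.22], [0.17, 2.65], [-2.57, 2.57]. Speed limits (rad/s): [2.79, 2.79, 3.14, 3.14, 3.14, 3.14].

INTERFACE

Orientations are given as [roll, pitch, yaw] about the fixed x, y, z axes, in that order (R = Rz(yaw) Ry(pitch) Rx(roll)).
In Python, from bench import robot, vision gives the robot as it stands.
- The arm moves only by the shell command python3 -m crank 'ROWS'. ROWS is JSON, a list of rows, each a list of 3 entries, a list of its own where there are three numbers: the closure, from 0 (fully open) to 1 (shut), then the shift along the tool's x, y, z in m, then the turn, a rotation vector about the tool's x, y, z in degrees. A call has 1 to 8 rows; each row shifts and turns the commanded pose from where the row before left it, along the tool's axes as they then stand; what a row does not reach is not made up. A row lasts 1/10 s, in which the tool goes at most 50 mm and 8.59 degrees, less where a joint would pass 70% of its speed; a pose out of reach is approached as far as the arm can. A call with a gripper value outside its range is refused whole. The fingers move at their own pace and stop on an object; the grip force is fixed at half the most. Time passes only in rows, so rows that do not move let the fingers close. It gives the time, the measured TCP pose, the force, the opening and the grip force at its end, in the units of the state.
- robot.get_obs(): the state, without advancing time (a new reading comes with each control period).
- vision.snapshot(name): name is "scene" or "top" or "wrist"; returns a dict with "color" (480x640x3 uint8, red, green, blue), "z_map" (480x640 float32, m along the optical axis (not along the pixel's ray), 0 where there is no reading), "fx", "fy", "cx", "cy" (pixels), "R" (3x3) and "t" (3): a world point X has camera coordinates R X + t. Camera axes: x right, y down, z forward; pixel columns grow to the right and rows downward; lengths in m; the calibration is good to about 2 mm. A picture is of the moment at which its call begins.
- robot.close_job(): hands the job in; it is judged then, once.
The state is a dict: "time": time; "joint_positions": joint angles; "qvel": joint speeds; "joint_torque": joint torques, N m; "tool_pos": TCP position; "ee_rot": TCP orientation; "wrist_force": force on the tool from outside, world axes, zero at the start; "wrist_torque": the same for the moment, N m; "width": finger opening in m; "finger_force": force on a finger pad.
Only numpy, scipy, OpenCV 4.12 (cv2) and the standard library are available. Lean on these libraries where they do the work, as an engineer would, in place of code of your own. Each camera call takes 0.05 s, during which the arm holds its last target. There are 200 camera calls.

TASK

The sander lies upside down in its plywood cradle, and a new backing pad has been set loosely on its spindle but is not yet keyed to the drive hidden under it. Turn the pad under light pressure, without leaning hard on it, until it drops fully home onto the drive, then swing the clamp lever all the way in to its stop to lock the pad. Leave the hex key, pen, bit case and offcut round the cradle where they lie.

Things in the scene. Friction and masses are not known exactly. Their poses are not given: they have to be found in the camera images.
- sander: Black geared sander fixed upside down in a plywood cradle (board 300 x 150 x 15 mm). Origin: on the bench top under the gear head's vertical axis, z up. Motor, battery (to x = 245 mm) and dust port (top at z = 140 mm) stretch along +x; clamp lever on the +y side. Gear head: radius at most 52 mm up to z = 136 mm, then a rubber shroud of radius 58 mm up to z = 148 mm, above it the pad.
- pad_face (a point): Centre of the flat grey fibrous face (top) of the backing pad, a disc 125 mm across, 14 mm thick, on the sander's z axis. It turns about that axis both ways without end and slides 8 mm down it; it cannot tilt or come off. Face 173 mm above the bench when loose, 165 mm when home. The face is grippy (friction about 1.2): a fingertip pressing on it and circling the axis drags it round.
- pad_seat (a joint): Pad's travel down its spindle in m: 0 loose, 0.008 home. A rubber ring carries it: it sinks only when pressed with 4 N or more, and stays. Until keyed it stands on the drive's dog, a straight bar that fits the slot in the pad's underside in two positions half a turn apart, with 0.13 rad of play either way; its direction is hidden and differs each time. The drive does not turn under light pressure.
- pad (a joint): Angle of the pad about the sander's z axis in rad, counter-clockwise from above positive, 0 where the pad happened to be marked: it does not tell where the pad fits. The loose pad turns with almost no resistance (0.02 N m).
- lever (a joint): Angle of the clamp lever about its upright pivot in rad: 0 closed against its stop (handle folded in: 0.4 rad off the sander's -x towards its +y), 1.0 fully open (handle swung out, nearly along the sander's +y); it closes counter-clockwise seen from above. Stays where it is left; takes about 2 N at the tip. Its inner tongue is stopped at about 0.6 rad by the pad's underside unless the pad is home.
- lever_pivot (a point): Axis of the clamp lever's pivot, at x = 4, y = 57.5 mm in the sander's frame, 128 mm above the bench (mid height of the handle).
- lever_tip (a point): Centre of the rounded end of the lever's steel handle, 76.5 mm from the pivot, 128 mm above the bench. The straight handle is 9 mm thick (15 mm at the end) and spans z = 122 to 134 mm; below it is free space down to the cradle's cheek at 77 mm.
- hex_key: Black bent hex key, 41 x 93 x 6 mm, loose bystander; origin under its middle.
- pen_1: Red and white marker pen, 135 mm long, 16 mm thick, loose bystander; origin under its middle.
- bit_case: Flat orange and black bit case, 55 x 90 x 17 mm, loose bystander; origin under its middle.
- offcut_4: White-faced board offcut, 45 x 140 x 19 mm, loose bystander; origin under its middle.

How it is judged:
By the outcome, as a careful person would: the job done as asked, in the order asked, and still so for the second after the job is handed in, with the robot touching nothing.
It also fails if it takes over 61 s, if anything falls off the work surface, if the arm or the gripper's body presses on something with over 40 N, if the wrist force passes 120 N, or if a joint passes its speed limit or range.

## Working session

There is one attempt and no reset: what is moved stays moved. The work goes in short steps, Python scripts to look and compute and a shell command to move; the robot and the scene stay as the last step left them, time stands still between calls to the robot, and variables do not carry over. Pictures are saved under pics/ and viewed, at most 10 in all, crops included, and the job is handed in when it is done.

```bash
mkdir -p pics; ls; python3 - <<'E'
from bench import robot, vision
import cv2,numpy as np
o=robot.get_obs(); print({k:np.round(v,3).tolist() for k,v in o.items()})
ims=[]
for n in("scene","top"):
    s=vision.snapshot(n); np.savez(f"{n}.npz",**s); ims.append(s["color"][:,:,::-1])
    print(n,s["fx"],s["cx"],s["cy"],s["R"].round(3).tolist(),s["t"])
    cv2.imwrite(f"pics/{n}0.png",ims[-1])
E
```

```text
pics
{'time': 0.0, 'joint_positions': [-1.273, 0.088, 1.372, -0.0, 1.684, -0.103], 'qvel': [0.0, -0.002, -0.002, 0.001, 0.001, 0.003], 'joint_torque': [-0.0, -34.018, -30.243, 0.072, 0.033, -0.0], 'tool_pos': [0.214, -0.506, 0.204], 'ee_rot': [-3.139, -0.0, 0.401], 'wrist_force': [-0.482, -0.102, 0.348], 'wrist_torque': [-0.073, 0.006, -0.006], 'finger_force': 0.0, 'width': 0.094}
scene 481.04639677633554 309.114019973393 241.178344677813 [[-0.584, -0.812, 0.018], [-0.404, 0.271, -0.874], [0.704, -0.517, -0.486]] [0.48868324 0.28925585 0.6494666 ]
top 450.52004078491467 317.20381506987457 239.7744157763692 [[0.007, -0.999, -0.035], [-0.994, -0.003, -0.108], [0.108, 0.036, -0.994]] [0.23593391 0.56606538 0.89361121]
```

View pics/top0.png

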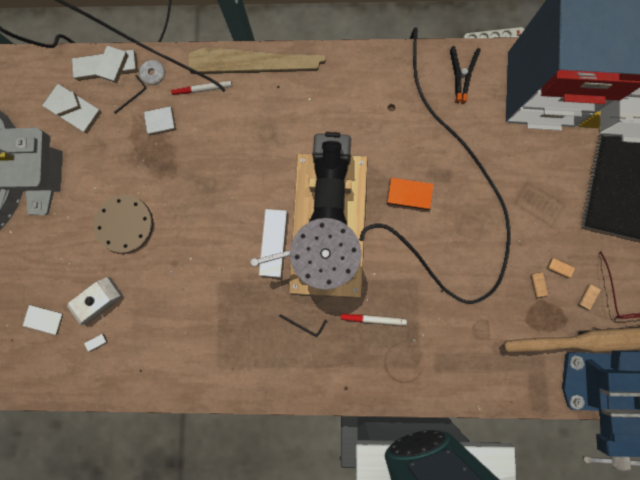

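View pics/scene0.png

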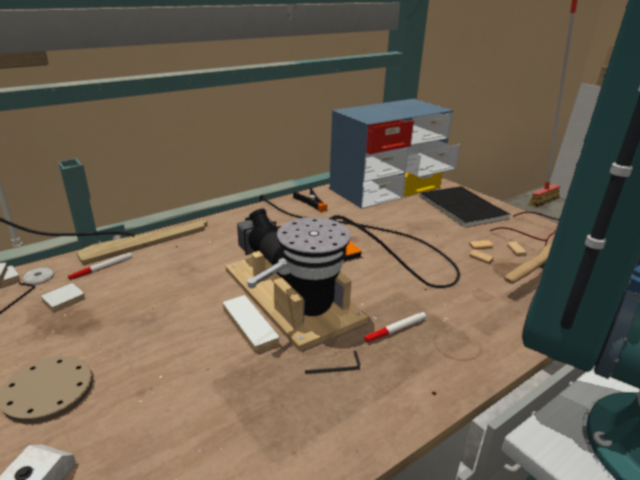

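The top view shows the pad centred near (325,254), the lever tip at (254,262) and the battery at (332,145). The bystanders lie on the bench around the cradle. Next I measure these.

```bash
cat > h.py <<'E'
import numpy as np,cv2
def world(s):
    v,u=np.mgrid[:480,:640]; z=s["z_map"].astype(float)
    c=np.stack([(u-s["cx"])/s["fx"]*z,(v-s["cy"])/s["fy"]*z,z],-1)
    return (c-s["t"])@s["R"]
E
python3 - <<'E'
from h import *
s=dict(np.load("top.npz")); W=world(s); c=s["color"].astype(int)
v,u=np.mgrid[:480,:640]
m=(np.hypot(u-325,v-254)<45)&(abs(W[...,2]-.173)<.01)
P=W[m]; print("pad",m.sum(),np.median(P[:,2]))
(cx,cy),r=cv2.minEnclosingCircle(P[:,:2].astype(np.float32)); print(cx,cy,r,(P.min(0)+P.max(0))/2)
m=(u>245)&(u<292)&(v>245)&(v<275)&(abs(W[...,2]-.132)<.012)
L=W[m]; print("lever",len(L),np.median(L[:,2])); 
d=np.hypot(L[:,0]-cx,L[:,1]-cy); print("tip end",L[d>d.max()-.012].mean(0)); print(cv2.fitLine(L[:,:2].astype(np.float32),2,0,.01,.01).ravel())
m=(u>305)&(u<355)&(v>130)&(v<225)&(W[...,2]>.05); B=W[m]; print("body",cv2.fitLine(B[:,:2].astype(np.float32),2,0,.01,.01).ravel(),B[:,0].max(),B[:,2].max())
m=(u>290)&(u<372)&(v>150)&(v<305)&(abs(W[...,2]-.015)<.006); print("board",cv2.minAreaRect(W[m][:,:2].astype(np.float32)))
E
```

```text
pad 4007 0.17325457410390277
0.532481849193573 0.21369315683841705 0.07020637392997742 [0.52725041 0.21658034 0.17105107]
lever 224 0.13370639181033606
tip end [0.51319952 0.35071996 0.13440511]
[ 0.26532817 -0.9641582   0.52052575  0.32350522]
body [ 0.99911743 -0.04200468  0.67699987  0.21201535] 0.7725072651715496 0.9571966293108848
board ((0.5987128615379333, 0.2103557586669922), (0.16184663772583008, 0.30746990442276), 87.80632781982422)
```

```bash
python3 - <<'E'
from h import *
s=dict(np.load("top.npz")); W=world(s)
v,u=np.mgrid[:480,:640]
m=(np.hypot(u-325,v-254)<45)&(abs(W[...,2]-.173)<.006)
n,l,st,c=cv2.connectedComponentsWithStats(m.astype(np.uint8),connectivity=4)
k=1+np.argmax(st[1:,4]); P=W[l==k]
print(n,st[k],P.mean(0),(np.percentile(P,1,0)+np.percentile(P,99,0))/2,np.sqrt(2*P[:,:2].var(0).sum()*1)/1)
E
python3 -m crank '[[1,[0,0,-0.01],[0,0,7.6]],[1,[0,0,-0.01],[0,0,7.6]],[1,[0,0,-0.01],[0,0,7.6]],[1,[0.015,-0.034,0],[0,0,0]],[1,[0.015,-0.034,0],[0,0,0]],[1,[0.015,-0.034,0],[0,0,0]],[1,[0.015,-0.034,0],[0,0,0]],[1,[0.015,-0.034,0],[0,0,0]]]'
python3 -m crank '[[1,[0.015,-0.034,0],[0,0,0]],[1,[0.015,-0.034,0],[0,0,0]],[1,[0.015,-0.034,0],[0,0,0]],[1,[0.015,-0.034,0],[0,0,0]],[1,[0.015,-0.034,0],[0,0,0]],[1,[0.015,-0.034,0],[0,0,0]],[1,[0.015,-0.034,0],[0,0,0]],[1,[0,0,0],[0,0,0]]]'
```

```text
6 [ 290  218   72   71 3966] [0.52668703 0.21949156 0.1732878 ] [0.52710486 0.21946389 0.1733417 ] 0.062190926591214245
time: 0.9
tool_pos: [0.2893, -0.3346, 0.2349]
ee_rot: [-3.141, 0.0, 0.002]
wrist_force: [0.2, -0.4, -0.2]
width: 0.0335
finger_force: 0.0
time: 1.7
tool_pos: [0.3941, -0.0944, 0.2351]
ee_rot: [-3.14, 0.0, 0.01]
wrist_force: [-0.2, 0.2, -0.8]
width: 0.0006
finger_force: 0.0
```

```bash
python3 -m crank '[[1,[0.0166,-0.034,0],[0,0,0]],[1,[0.0166,-0.034,0],[0,0,0]],[1,[0.0166,-0.034,0],[0,0,0]],[1,[0.0166,-0.034,0],[0,0,0]],[1,[0.0166,-0.034,0],[0,0,0]],[1,[0.0166,-0.034,0],[0,0,0]],[1,[0.0166,-0.034,0],[0,0,0]],[1,[0.0166,-0.034,0],[0,0,0]]]'
python3 -m crank '[[1,[0,0,0.02],[0,0,0]],[1,[0,0,0.02],[0,0,0]],[1,[0,0,0.013],[0,0,0]],[1,[0,0,0.003],[0,0,0]],[1,[0,0,0.003],[0,0,0]],[1,[0,0,0],[0,0,0]]]'
```

```text
time: 2.5
tool_pos: [0.526, 0.1747, 0.2349]
ee_rot: [3.141, 0.001, 0.002]
wrist_force: [0.7, -0.2, -0.6]
width: 0.0003
finger_force: 0.0
time: 3.1
tool_pos: [0.5257, 0.174, 0.177]
ee_rot: [-3.142, -0.001, 0.002]
wrist_force: [0.2, -0.0, -0.6]
width: 0.0006
finger_force: 0.0
```

```bash
python3 -m crank '[[1,[0.001,-0.003,0.002],[0,0,0]],[1,[0,0,0.001],[0,0,0]],[1,[0,0,0.0005],[0,0,0]],[1,[0,0,0],[0,0,0]]]'; python3 -m crank '[[1,[0,0,0.0005],[0,0,0]],[1,[0,0,0],[0,0,0]]]'
```

```text
time: 3.5
tool_pos: [0.5266, 0.1776, 0.1733]
ee_rot: [-3.142, -0.001, 0.003]
wrist_force: [-0.8, 1.1, -0.1]
width: 0.0002
finger_force: 0.1
time: 3.7
tool_pos: [0.5266, 0.1775, 0.1731]
ee_rot: [-3.141, -0.001, 0.003]
wrist_force: [0.1, -0.8, 2.7]
width: 0.0004
finger_force: 1.2
```

```bash
python3 -m crank '[[1,[0,0,0.0005],[0,0,0]],[1,[0,0,0],[0,0,0]]]'; python3 -m crank '[[1,[0,0,0.0005],[0,0,0]],[1,[0,0,0],[0,0,0]]]'
```

```text
time: 3.9
tool_pos: [0.5268, 0.1775, 0.173]
ee_rot: [-3.142, -0.002, 0.003]
wrist_force: [-0.8, -0.7, 4.5]
width: 0.0005
finger_force: 2.4
time: 4.1
tool_pos: [0.5269, 0.1774, 0.1729]
ee_rot: [-3.142, -0.002, 0.003]
wrist_force: [-1.2, -0.6, 6.2]
width: 0.0006
finger_force: 3.1
```

```bash
python3 -m crank '[[1,[0,0,0.001],[0,0,0]],[1,[0.0037,-0.0002,0],[0,0,0]],[1,[0.0036,-0.0005,0],[0,0,0]],[1,[0.0036,-0.0008,0],[0,0,0]],[1,[0.0035,-0.0011,0],[0,0,0]],[1,[0.0034,-0.0014,0],[0,0,0]],[1,[0.0032,-0.0017,0],[0,0,0]]]'; python3 -m crank '[[1,[0.0031,-0.002,0],[0,0,0]],[1,[0.0029,-0.0022,0],[0,0,0]],[1,[0.0027,-0.0025,0],[0,0,0]],[1,[0.0025,-0.0027,0],[0,0,0]]]'
```

```text
time: 4.8
tool_pos: [0.5478, 0.1833, 0.1727]
ee_rot: [-3.141, -0.002, 0.003]
wrist_force: [-2.5, 0.1, 9.2]
width: 0.0006
finger_force: 4.5
time: 5.2
tool_pos: [0.5593, 0.1925, 0.1727]
ee_rot: [3.141, -0.003, 0.003]
wrist_force: [-1.3, -1.6, 7.5]
width: 0.0005
finger_force: 4.2
```

```bash
python3 -m crank '[[1,[0.0022,-0.0029,0],[0,0,0]],[1,[0.002,-0.0031,0],[0,0,0]],[1,[0.0017,-0.0032,0],[0,0,0]],[1,[0.0014,-0.0034,0],[0,0,0]]]'; python3 -m crank '[[1,[0.0011,-0.0035,0],[0,0,0]],[1,[0.0008,-0.0036,0],[0,0,0]],[1,[0.0005,-0.0036,0],[0,0,0]],[1,[0.0002,-0.0037,0],[0,0,0]]]'
```

```text
time: 5.6
tool_pos: [0.5669, 0.2048, 0.1727]
ee_rot: [3.141, -0.004, 0.002]
wrist_force: [-0.8, -2.8, 7.1]
width: 0.0004
finger_force: 4.0
time: 6.0
tool_pos: [0.5697, 0.2191, 0.1727]
ee_rot: [3.141, -0.004, 0.002]
wrist_force: [0.2, -2.3, 7.8]
width: 0.0006
finger_force: 3.8
```

```bash
python3 -m crank '[[1,[-0.0002,-0.0037,0],[0,0,0]],[1,[-0.0005,-0.0036,0],[0,0,0]],[1,[-0.0008,-0.0036,0],[0,0,0]],[1,[-0.0011,-0.0035,0],[0,0,0]]]'; python3 -m crank '[[1,[-0.0014,-0.0034,0],[0,0,0]],[1,[-0.0017,-0.0032,0],[0,0,0]],[1,[-0.002,-0.0031,0],[0,0,0]],[1,[-0.0022,-0.0029,0],[0,0,0]]]'
```

```text
time: 6.4
tool_pos: [0.5673, 0.2335, 0.1727]
ee_rot: [3.141, -0.005, 0.002]
wrist_force: [0.3, -2.4, 7.1]
width: 0.0006
finger_force: 3.6
time: 6.8
tool_pos: [0.5601, 0.2464, 0.1727]
ee_rot: [-3.141, -0.005, 0.002]
wrist_force: [1.2, -0.7, 6.6]
width: 0.0006
finger_force: 3.5
```

```bash
python3 -c "
from bench import robot;o=robot.get_obs();print(o['tool_pos'],o['wrist_force'])"
```

```text
[0.56008382 0.24643775 0.1726995 ] [ 1.15082845 -0.72312436  6.63613346]
```

```bash
python3 -m crank '[[1,[-0.0025,-0.0027,0.0005],[0,0,0]],[1,[-0.0027,-0.0025,0],[0,0,0]],[1,[-0.0029,-0.0022,0],[0,0,0]],[1,[-0.0031,-0.002,0],[0,0,0]]]'; python3 -m crank '[[1,[-0.0032,-0.0017,0],[0,0,0]],[1,[-0.0034,-0.0014,0],[0,0,0]],[1,[-0.0035,-0.0011,0],[0,0,0]],[1,[-0.0036,-0.0008,0],[0,0,0]]]'
```

```text
time: 7.2
tool_pos: [0.5491, 0.256, 0.1725]
ee_rot: [-3.141, -0.006, 0.002]
wrist_force: [1.0, -0.6, 7.2]
width: 0.0003
finger_force: 3.6
time: 7.6
tool_pos: [0.5333, 0.2612, 0.1697]
ee_rot: [-3.141, -0.0, 0.003]
wrist_force: [0.6, 0.4, 2.8]
width: 0.0004
finger_force: 1.4
```

It has dropped in by about 3 mm. I stop turning and press straight down.

```bash
python3 -m crank '[[1,[0,0,0.001],[0,0,0]],[1,[0,0,0.001],[0,0,0]],[1,[0,0,0.001],[0,0,0]],[1,[0,0,0],[0,0,0]]]'; python3 -m crank '[[1,[0,0,0.0007],[0,0,0]],[1,[0,0,0.0007],[0,0,0]],[1,[0,0,0],[0,0,0]]]'
```

```text
time: 8.0
tool_pos: [0.5332, 0.2612, 0.1664]
ee_rot: [-3.141, 0.001, 0.003]
wrist_force: [-0.7, 1.2, 1.5]
width: 0.0004
finger_force: 1.0
time: 8.3
tool_pos: [0.5334, 0.2611, 0.1654]
ee_rot: [-3.142, 0.0, 0.003]
wrist_force: [0.1, 1.7, 1.1]
width: 0.0003
finger_force: 1.1
```

```bash
python3 -m crank '[[1,[0,0,0.001],[0,0,0]],[1,[0,0,0.0005],[0,0,0]],[1,[0,0,0],[0,0,0]]]'; python3 -m crank '[[1,[0,0,0.0005],[0,0,0]],[1,[0,0,0.0005],[0,0,0]],[1,[0,0,0],[0,0,0]]]'
```

```text
time: 8.6
tool_pos: [0.5338, 0.2611, 0.165]
ee_rot: [-3.141, -0.001, 0.003]
wrist_force: [-0.2, 2.0, 5.1]
width: 0.0008
finger_force: 2.4
time: 8.9
tool_pos: [0.5341, 0.2612, 0.1648]
ee_rot: [-3.141, -0.002, 0.003]
wrist_force: [-0.9, 1.6, 6.8]
width: 0.0005
finger_force: 3.4
```

Contact now resists at z = 0.165 (home), 8 mm below where it started. One firmer press to confirm, then I lift and go to the lever.

```bash
python3 -m crank '[[1,[0,0,0.0008],[0,0,0]],[1,[0,0,0],[0,0,0]]]'; python3 -m crank '[[1,[0,0,-0.015],[0,0,0]],[1,[0,0,-0.025],[0,0,0]],[1,[0.006,-0.043,0],[0,0,0]],[1,[0.005,-0.043,0],[0,0,0]],[1,[0,0,0],[0,0,0]]]'
python3 - <<'E'
from bench import vision
from h import *
s=vision.snapshot("scene"); cv2.imwrite("pics/s1.png",cv2.resize(s["color"][180:360,200:400,::-1],None,fx=3,fy=3))
s=vision.snapshot("top");W=world(s);v,u=np.mgrid[:480,:640]
m=(np.hypot(u-325,v-254)<25)&(W[...,2]>.15)&(W[...,2]<.18);print(np.median(W[m][:,2]))
E
```

```text
time: 9.1
tool_pos: [0.5343, 0.2612, 0.1646]
ee_rot: [-3.141, -0.003, 0.003]
wrist_force: [-1.3, 0.9, 8.3]
width: 0.0006
finger_force: 4.2
time: 9.6
tool_pos: [0.5437, 0.3505, 0.2006]
ee_rot: [3.141, 0.002, 0.007]
wrist_force: [-0.1, -0.9, 0.5]
width: 0.0007
finger_force: 0.0
0.16526958637251155
```

View pics/s1.png

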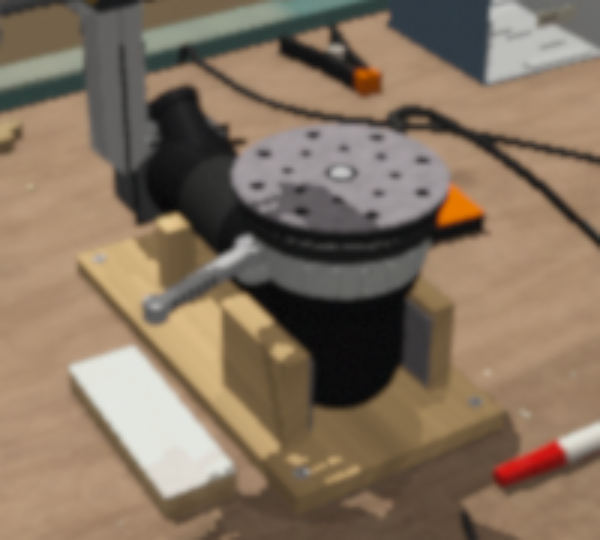

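The pad is home: its face measures 0.165 m. In the crop, the closed fingers (130,200) hang behind the lever, whose tip is at (155,308). I descend next to it and push.

```bash
python3 -m crank '[[1,[0,0,0.03],[0,0,0]],[1,[0,0,0.03],[0,0,0]],[1,[0,0,0.022],[0,0,0]],[1,[0,0,0],[0,0,0]]]'; python3 -m crank '[[1,[-0.006,0.002,0],[0,0,0]],[1,[-0.006,0.001,0],[0,0,0]],[1,[-0.003,0.001,0],[0,0,0]],[1,[0,0,0],[0,0,0]]]'
python3 - <<'E'
import numpy as np
P=np.array([.5333,.2768])
for a in np.arange(1.84,2.76,.1):
    u=np.array([np.cos(a),np.sin(a)]);n=np.array([u[1],-u[0]]);print(round(a,2),(P+.065*u+.015*n).round(4))
E
```

```text
time: 10.1
tool_pos: [0.542, 0.3439, 0.1156]
ee_rot: [3.136, 0.008, 0.001]
wrist_force: [-0.5, -0.5, 0.4]
width: 0.0002
finger_force: 0.0
time: 10.5
tool_pos: [0.5302, 0.3433, 0.1225]
ee_rot: [-3.14, -0.004, 0.003]
wrist_force: [1.3, 0.1, 1.3]
width: 0.0002
finger_force: 0.8
1.84 [0.5305 0.3434]
1.94 [0.5238 0.3428]
2.04 [0.5173 0.3416]
2.14 [0.5109 0.3396]
2.24 [0.5047 0.3371]
2.34 [0.4989 0.3339]
2.44 [0.4933 0.3302]
2.54 [0.4882 0.326 ]
2.64 [0.4835 0.3212]
2.74 [0.4793 0.316 ]
```

```bash
python3 -m crank '[[1,[-0.003,0,0.002],[0,0,0]],[1,[-0.003,0,0],[0,0,0]],[1,[-0.004,0.001,0],[0,0,0]],[1,[-0.004,0.001,0],[0,0,0]],[1,[-0.003,0.001,0],[0,0,0]],[1,[0,0,0],[0,0,0]]]'; python3 -m crank '[[1,[-0.003,0.001,0],[0,0,0]],[1,[-0.003,0.001,0],[0,0,0]],[1,[-0.003,0.002,0],[0,0,0]],[1,[-0.003,0.002,0],[0,0,0]],[1,[-0.003,0.002,0],[0,0,0]],[1,[0,0,0],[0,0,0]]]'
```

```text
time: 11.1
tool_pos: [0.5115, 0.3398, 0.118]
ee_rot: [3.141, 0.001, 0.003]
wrist_force: [1.5, 0.1, 1.1]
width: 0.0004
finger_force: 0.9
time: 11.7
tool_pos: [0.4964, 0.3317, 0.1181]
ee_rot: [3.141, 0.001, 0.003]
wrist_force: [1.6, 0.9, -0.2]
width: 0.0005
finger_force: 0.7
```

```bash
python3 -m crank '[[1,[-0.003,0.002,0],[0,0,0]],[1,[-0.003,0.002,0],[0,0,0]],[1,[-0.0025,0.0025,0],[0,0,0]],[1,[-0.0025,0.0025,0],[0,0,0]],[1,[0,0,0],[0,0,0]]]'; python3 -m crank '[[1,[-0.002,0.0025,0],[0,0,0]],[1,[-0.002,0.0025,0],[0,0,0]],[1,[0,0,0],[0,0,0]]]';  python3 -m crank '[[1,[-0.001,0.002,0],[0,0,0]],[1,[0,0,0],[0,0,0]]]'
```

```text
time: 12.2
tool_pos: [0.4857, 0.3226, 0.1183]
ee_rot: [3.141, 0.001, 0.003]
wrist_force: [2.3, 0.7, 0.5]
width: 0.0007
finger_force: 0.7
time: 12.5
tool_pos: [0.4845, 0.3206, 0.1188]
ee_rot: [-3.135, -0.006, 0.003]
wrist_force: [7.7, 7.7, -2.9]
width: 0.0004
finger_force: 5.2
time: 12.7
tool_pos: [0.4844, 0.3203, 0.119]
ee_rot: [-3.131, -0.008, 0.004]
wrist_force: [9.6, 11.6, -5.5]
width: 0.0004
finger_force: 7.3
```

The lever stops firmly at about the expected closed angle. I back off, lift, and check.

```bash
python3 -m crank '[[1,[0.004,-0.007,0],[0,0,0]],[1,[0.008,-0.016,0],[0,0,0]],[1,[0.005,-0.02,0],[0,0,0]],[1,[0,0,-0.03],[0,0,0]],[1,[0,0,-0.04],[0,0,0]],[1,[0,-0.04,-0.03],[0,0,0]],[1,[0,-0.04,0],[0,0,0]],[1,[0,0,0],[0,0,0]]]'
python3 - <<'E'
from bench import vision
from h import *
s=vision.snapshot("top");W=world(s);v,u=np.mgrid[:480,:640]
cv2.imwrite("pics/t2.png",cv2.resize(s["color"][180:340,220:420,::-1],None,fx=4,fy=3.75))
cv2.imwrite("pics/t2.png",cv2.resize(s["color"][190:340,230:430,::-1],None,fx=4,fy=4))
m=(np.hypot(u-325,v-254)<25)&(W[...,2]>.15)&(W[...,2]<.18);print(np.median(W[m][:,2]))
P=np.array([.5333,.2768]);m=(abs(W[...,2]-.132)<.008)&(W[...,1]>.285)&(np.hypot(W[...,0]-P[0],W[...,1]-P[1])<.09)&(np.hypot(W[...,0]-.527,W[...,1]-.2195)>.07)
L=W[m];d=L[:,:2]-P;r=np.hypot(*d.T);q=d[r>.045];print(len(L),r.max(),2.70-np.median(np.arctan2(q[:,1],q[:,0])))
f=cv2.fitLine(L[:,:2].astype(np.float32),2,0,.01,.01).ravel();print(f)
E
```

```text
time: 13.5
tool_pos: [0.4963, 0.4423, 0.2178]
ee_rot: [-3.141, 0.002, 0.007]
wrist_force: [-0.2, -0.6, -0.5]
width: 0.0005
finger_force: 0.0
0.16525585026991557
182 0.08298103120860406 -0.00186144453731929
[ 0.91329664 -0.407295    0.48355106  0.3006483 ]
```

View pics/t2.png

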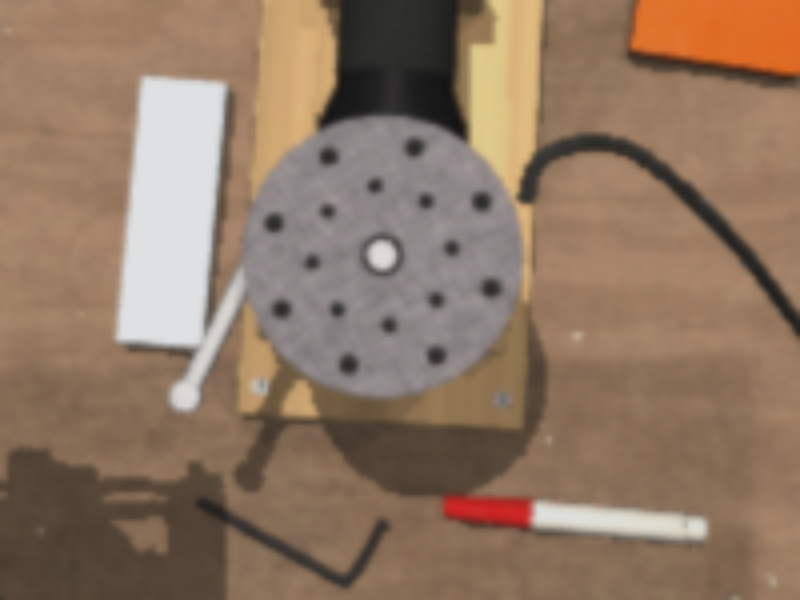

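The lever measures 0.00 rad from closed, with its tip at (185,397) in the crop. The pad face is at 0.165 m and the bystanders have not moved.

```bash
python3 -c "
from bench import robot;print(robot.close_job())"
```

```text
the job is handed in; nothing more can be done
None
```

The pad is keyed and fully home (face measured at 165 mm), the clamp lever is closed against its stop, the hex key, pen, bit case and offcut were left where they lay, and the job was handed in at about 13.5 s.

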